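Draw out the hot oven tray with the tray hook and set the jar on the cork mat

TASK

The tray of the little white drying oven is hot: pick up the red-handled tray hook, drop its blade down into the slot in the tray's lip, and pull the tray all the way out to its stop with the hook, keeping the gripper itself off the oven and tray. Then stand the hook back upright on the bare worktop, lift the amber jar out of the tray and set it gently upright on the middle of the round cork mat. Leave the tray out, and do not disturb the culture dish or the tape roll.

Things in the scene. Friction and masses are not known exactly. Their poses are not given: they have to be found in the camera images.
- oven: Small white drying oven, fixed, 130 deep (x) x 160 wide (y) x 120 mm high, on the worktop, turned up to 0.2 rad. Origin: centre of its underside. Its open front faces its own -x, 65 mm from the origin; opening 26 to 108 mm high. An aluminium tray slides out of it along the oven's -x, with a flat slotted lip in front.
- tray (a joint): How far the tray is out, m: 0 shut, 0.10 at its stop. Starts within 8 mm of shut; slides stiffly (about 2 to 3 N) and stays where left. Floor top 26 mm above the worktop, inside width 116 mm, side walls' tops at 40 mm, front wall's top at 50 mm (71 mm before the oven's origin when shut). The lip, 70 mm wide, 6 mm thick, sticks out 45 mm from the front wall, its top at 50 mm.
- slot (a point): Centre of the slot in the tray's lip, at the lip's top face, 50 mm above the worktop; moves with the tray (94 mm before the oven's origin when shut). The slot goes right through the 6 mm lip: 18 mm along x (pull direction) by 32 mm along y, open space below. Axes as the oven's; pull towards -x.
- hook_grip (a point): Centre of the tray hook's level red handle, 68 long (hook's x) x 24 wide (y) x 22 mm high, 60 mm above its underside; about 0.14 kg. A steel strap through it bends straight down at both ends: at +x, 50 mm from here, the blade, 6 (x) x 20 mm (y); at -x, 58 mm from here, a foot 14 x 56 mm. Blade and foot reach 60 mm down; on them it stands on the worktop, within 0.6 rad of straight ahead.
- hook_tip (a point): Middle of the lower end of the hook's blade: 50 mm in front (+x) of and 60 mm below the handle's centre. Axes as the hook's: x from handle to blade, z up. At height 0 when the hook stands on the worktop.
- jar_center (a point): Centre of the squat amber jar with a gold lid, 39 mm in diameter, 64 mm high (this point is 32 mm above its underside), 0.06 to 0.13 kg, standing loose on the tray floor near the front wall. It can be gripped by its upper half from above.
- mat_top (a point): Centre of the top face of the round cork mat, 100 mm in diameter, 6 mm thick, fixed on the worktop.
- dish: Bystander: flat culture dish, 91 mm in diameter, 14 mm high, loose. Origin: centre of its underside.
- tape: Bystander: roll of tape lying flat, 96 mm in diameter, 25 mm high, loose. Origin: centre of its underside.
- jar: The amber jar itself (see its centre); origin: centre of its underside.
- mat: The cork mat; origin: centre of its underside.
Mind the look-alikes: they are no part of the job. Leave any turquoise look-alike of the part that bears hook_grip alone.

How it is judged (in metres and radians):
On the way, in this order (a step that is already met when the one before it is completed fails the run):
1. the hook's blade is down in the slot while the tray is still in (x of hook_tip in the frame of slot between -0.01 and 0.01 m and y of hook_tip in the frame of slot between -0.012 and 0.012 m and z of hook_tip in the frame of slot below -0.007 m and value of joint tray below 0.03 m), for 0.1 s.
2. the tray has been pulled fully out, the blade still in the slot (x of hook_tip in the frame of slot between -0.01 and 0.01 m and y of hook_tip in the frame of slot between -0.012 and 0.012 m and z of hook_tip in the frame of slot below -0.007 m and value of joint tray above 0.092 m), for 0.1 s.
At the end, for the whole second after the job is handed in: tray at least 88 mm out; hook upright (tilt < 0.04 rad, handle centre 60 +- 4 mm high) on the bare worktop, handle over 50 mm from the mat's centre; jar upright (tilt < 0.12 rad) on the mat, centre within 30 mm of the mat's centre and 38 +- 4 mm high (value of joint tray above 0.088 m and height (world z) of hook_grip between 0.056 and 0.064 m and angle between hook_grip's own z axis and vertical below 0.04 rad and horizontal distance between hook_grip and mat_top above 0.05 m and horizontal distance between jar_center and mat_top below 0.03 m and height (world z) of jar_center between 0.034 and 0.042 m and angle between jar_center's own z axis and vertical below 0.12 rad); the robot touches nothing.
It fails at once if the gripper or arm presses on the oven or its tray (over 3 N) (contact force between any of the fingers, the arm and oven above 3 N).
It fails at once if the jar is tipped (over 0.6 rad) (angle between jar_center's own z axis and vertical above 0.6 rad).
It fails at once if the jar is let go more than 10 mm above the mat (contact force between the fingers and jar below 0.1 N and horizontal distance between jar_center and mat_top below 0.06 m and height (world z) of jar_center above 0.048 m).
It fails at once if the jar is banged on the mat (over 60 N) (contact force between jar and mat above 60 N).
It fails at once if a bystander is moved by more than 25 mm (distance of any of dish, tape from where it was at the start of the episode above 0.025 m).
It also fails if it takes over 72 s, if anything falls off the work surface, if the arm or the gripper's body presses on something with over 40 N, if the wrist force passes 120 N, or if a joint passes its speed limit or range.

ROBOT

A 7-joint arm with a two-finger parallel gripper is mounted at the origin on a cart in front of the work surface, level with it; the furniture and walls round the work are solid. World frame = base frame: x ahead of the robot, y to its left, z up, the work surface at z = 0. Lengths are in mm, angles in rad, forces in N, time in s.
With the tool pointing down it reaches from about 350 to 775 mm from the base axis. Payload 3.1 kg.
Tool frame: the origin (TCP) lies at the very end of the fingers, on their centre line; the grasp point (between the pads) lies 19 mm behind it; z points along the fingers, y is the line along which they close (so a half turn about z gives the same grasp; the last joint's range is limited). The gripper opens to 85 mm and grips with 20 to 120 N. Pads are 22 mm wide; open, the fingers measure 114 mm over their backs; the gripper's body (76 mm by 85 mm) begins 54 mm behind the grasp point. The pads swing forward as they close: fully open they stand 13 mm farther back than shut.
Start: joints at [1.2, 0.311, 0.014, 1.512, -0.004, 1.319, -0.027], TCP at [177.632, -520.542, 231.304] pointing down, gripper open.
Joint ranges: [-2.7, 2.7], [-0.3, 1.91], [-1.27, 1.3], [0.12, 2.57], [-1.44, 4.58], [0.2, 2.03], [-3.05, 3.05]. Speed limits (rad/s): [2.79, 2.79, 3.14, 3.14, 3.14, 3.14, 3.14].

INTERFACE

Orientations are given as a unit quaternion [w, x, y, z].
In Python, from workcell import * gives the robot as it stands.
- The arm moves only by the tool step_arm, never from a script. Its argument "series" is a list of rows, each an object with "translation": the shift along the tool's x, y, z in cm, a list of three; "twist": the turn about the tool's z in rad; "hand": the opening, from 0 (shut) to 1 (fully open). In form: [{"translation": [x, y, z], "twist": twist, "hand": hand}, ...]. A call has exactly 8 rows; each row is the pose to reach, as a shift and turn from the pose commanded when the call began, along the tool's axes at that moment; what a row does not reach only later rows make up. A row lasts 1/8 s, in which the tool goes at most 62.5 mm and 10.7 degrees, less where a joint would pass 70% of its speed; a pose out of reach is approached as far as the arm can. A call with a gripper value outside its range is refused whole. The fingers move at their own pace and stop on an object; "squeeze" is the grip in N (left out, the last holds). Time passes only in rows, so rows that repeat a pose let the fingers close, or fill a call up. It gives the time, the measured TCP pose, the force, the opening and the grip force at its end, in the units of the state.
- state(): the state, without advancing time (a new reading comes with each control period).
- grab_frame(name): name is "side" or "top" or "wrist"; returns (picture, depth): 400x640x3 uint8, red, green, blue; 400x640 float32, mm along the optical axis (not along the pixel's ray), 0 where there is no reading.
- calibration(name): a dict with "K" (3x3 intrinsics, pixels), "world_to_cam" (4x4, takes a point from world to camera coordinates); the wrist camera has in their place "T_tool_cam" (4x4, takes a point from camera to tool coordinates, whose origin is the TCP and whose axes are the flange's). Camera axes: x right, y down, z forward; pixel columns grow to the right and rows downward; lengths in mm; the calibration is good to about 2 mm. A picture is of the moment at which its call begins: read the wrist's pose just before it. calibration takes no time and is no camera call.
- finish_job(): hands the job in; it is judged then, once.
Trained networks look in the newest picture that a camera, given by its name, has taken for a name from the list of things; names that differ only in an ending like _2 or _b are one class to them, and where a whole thing is asked for, a point or a joint stands for the part that bears it (a point fixed in the world has none). Each returns a list of dicts, best first, with "confidence" (0 to 1); they miss things now and then, are a little off and sometimes report something else, mostly with a low value. They report only what shows in the picture. A call takes as long as a camera call. They do not tell look-alikes from the thing itself.
- boxes_of(target, camera): "bbox" ([left, top, right, bottom] in pixels, round what is visible of it).
The state is a dict: "t": time; "joint_positions": joint angles; "qd": joint speeds; "effort": joint torques, N m; "eef_pos": TCP position; "ee_rot": TCP orientation; "contact_force": force on the tool from outside, world axes, zero at the start; "torque": the same for the moment, N m; "gripper_width": finger opening in mm; "gripper_force": force on a finger pad.
Only numpy, scipy, OpenCV 4.12 (cv2) and the standard library are available. Lean on these libraries where they do the work, as an engineer would, in place of code of your own. Each camera call takes 0.05 s, during which the arm holds its last target. There are 200 camera calls.

## Working session

There is one attempt and no reset: what is moved stays moved. The work goes in short steps, Python scripts to look and compute and a tool call to move; the robot and the scene stay as the last step left them, time stands still between calls to the robot, and variables do not carry over. Pictures are saved under pics/ and viewed, at most 10 in all, crops included, and the job is handed in when it is done.

Besides the shell and the picture viewer there is one more tool, called after "Emit:" in YAML: its name, and indented under it one key for each argument. step_arm: Moves the arm, as the interface text tells. Its arguments: {"type":"object","properties":{"series":{"type":"array"},"squeeze":{"type":"number"}},"required":["series"]}

```bash
mkdir -p pics; ls
python3 - <<'E'
from workcell import *
import numpy as np, cv2
s=state(); print(s)
for n in ["top","side"]:
    im,d=grab_frame(n); cv2.imwrite(f"pics/{n}0.png",im[:,:,::-1]); np.save(f"pics/{n}0.npy",d)
    c=calibration(n); print(n,np.round(c["K"],1).tolist(),np.round(c["world_to_cam"],3).tolist())
    for t in ["oven","tray","slot","hook_grip","jar","mat","dish","tape"]:
        try: print(t,[(b["bbox"],round(b["confidence"],2)) for b in boxes_of(t,n)])
        except Exception as e: print(t,e)
print(calibration("wrist"))
E
```

```text
pics
{'t': 0.0, 'joint_positions': array([ 1.20029963,  0.31173103,  0.01396572,  1.51308159, -0.00437677,
        1.31918188, -0.02721998]), 'qd': array([ 3.08951849e-03,  1.12381215e-05, -2.23292897e-04,  6.18726341e-04,
       -5.94916447e-04, -1.20943528e-03, -1.34522487e-04]), 'effort': array([-1.42938788e-04, -3.79914916e+01,  1.45984953e-01, -2.30591619e+01,
        1.21749649e-02,  1.33572594e-02, -8.97399786e-06]), 'eef_pos': array([ 177.37630328, -519.83590909,  230.20816171]), 'ee_rot': array([-1.15932478e-03,  9.86509144e-01,  1.63701875e-01, -2.48846259e-04]), 'contact_force': array([-0.0994251 , -0.0483884 ,  0.17064552]), 'torque': array([-0.00713775, -0.03049064, -0.03692904]), 'gripper_force': 0.0, 'gripper_width': 85.58174400394653}
top [[436.7, 0.0, 319.8], [0.0, 436.7, 198.5], [0.0, 0.0, 1.0]] [[-0.017, -1.0, -0.01, 193.333], [-0.999, 0.017, -0.037, 525.64], [0.037, 0.009, -0.999, 1713.81], [0.0, 0.0, 0.0, 1.0]]
oven [([349.6, 137.9, 399.1, 184.1], 0.75)]
tray [([355.4, 165.4, 391.5, 184.5], 0.74)]
slot [([355.9, 170.9, 392.3, 187.1], 0.6)]
hook_grip [([173.4, 209
[... 715 characters left out ...]
7.2, 239.8], 0.85)]
dish [([316.0, 241.2, 345.5, 263.3], 0.73), ([319.8, 170.6, 322.7, 183.1], 0.72)]
tape [([389.8, 159.2, 411.8, 175.7], 0.58), ([279.6, 226.6, 318.3, 253.3], 0.54)]
{'K': array([[313.84721477,   0.        , 320.38258957],
       [  0.        , 313.84721477, 200.79054545],
       [  0.        ,   0.        ,   1.        ]]), 'T_tool_cam': array([[-5.34998293e-04, -9.48999849e-01, -3.15276072e-01,
         8.03008277e+01],
       [ 9.99999459e-01, -2.26331349e-04, -1.01564824e-03,
         3.27311692e-02],
       [ 8.92493168e-04, -3.15276444e-01,  9.48999456e-01,
        -1.41757917e+02],
       [ 0.00000000e+00,  0.00000000e+00,  0.00000000e+00,
         1.00000000e+00]])}
```

Run:
```python
import cv2,numpy as np
a=cv2.imread("pics/top0.png")[110:280,150:430]; b=cv2.imread("pics/side0.png")[130:350,230:430]
a=cv2.resize(a,None,fx=2.8,fy=2.8,interpolation=2)
cv2.imwrite("pics/t1.png",a)
cv2.imwrite("pics/s1.png",cv2.resize(b,None,fx=2.7,fy=2.7,interpolation=2))
```

```text
(no output)
```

View pics/t1.png

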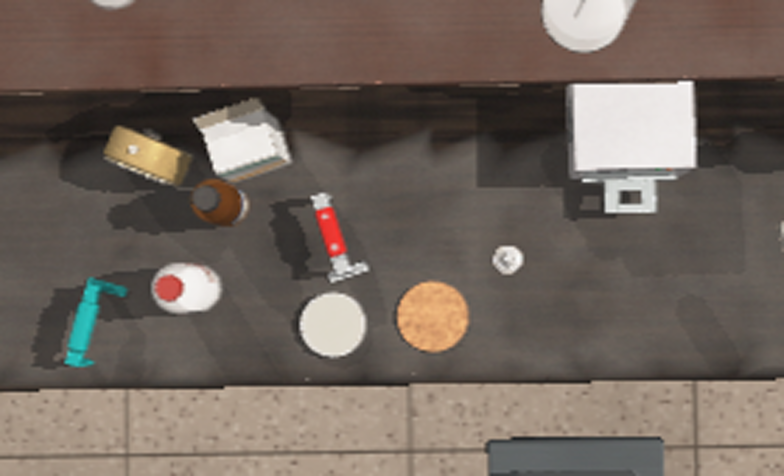

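View pics/s1.png

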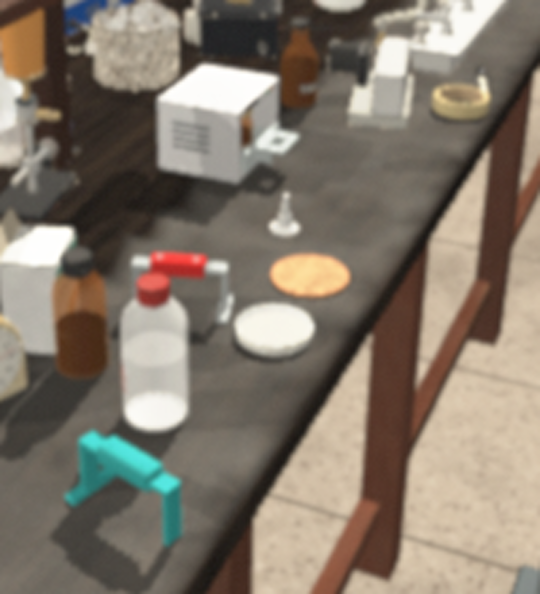

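The top crop shows the red hook at (330,232), the oven at (632,130) with its slotted lip at (630,197), the mat at (432,317) and the dish at (333,325). The turquoise hook at left is the look-alike. In the side crop the tape roll is at far right (460,100), beyond the oven.

```bash
cat > h.py <<'E'
from workcell import *
import numpy as np, cv2
from scipy.spatial.transform import Rotation as R
def Rt(s): q=s["ee_rot"]; return R.from_quat([q[1],q[2],q[3],q[0]]).as_matrix()
def cloud(name,d,s=None):
    c=calibration(name); K=c["K"]; v,u=np.mgrid[0:400,0:640]
    P=np.stack([(u-K[0,2])/K[0,0]*d,(v-K[1,2])/K[1,1]*d,d],-1)
    if name=="wrist":
        T=c["T_tool_cam"]; P=P@T[:3,:3].T+T[:3,3]; P=P@Rt(s).T+s["eef_pos"]
    else:
        M=c["world_to_cam"]; P=(P-M[:3,3])@M[:3,:3]
    P[d==0]=np.nan
    return P
def rect(p): return cv2.minAreaRect(p.astype(np.float32))
def rows(s,x,y,z,yaw_tool=None):
    "tool-axis shift in cm to world target"
    return np.round(Rt(s).T@(np.array([x,y,z])-s["eef_pos"])/10,2)
E
python3 - <<'E'
from h import *
for n in ["top","side"]:
    im=cv2.imread(f"pics/{n}0.png"); d=np.load(f"pics/{n}0.npy"); P=cloud(n,d)
    hsv=cv2.cvtColor(im,cv2.COLOR_BGR2HSV); H,S,V=cv2.split(hsv)
    z=P[...,2]; v,u=np.mgrid[0:400,0:640]
    red=((H<6)|(H>174))&(S>180)&(V>120)
    red&= (abs(u-268)<20)&(abs(v-192)<25) if n=="top" else (abs(u-297)<17)&(abs(v-228)<10)
    print(n,"red",red.sum(),rect(P[red][:,:2]),np.nanmedian(z[red]))
    if n=="top":
        print("steel pts",[np.round(P[v_,u_]).tolist() for u_,v_ in [(264,181),(272,207),(281,206),(268,209)]])
        m=(abs(u-304)<13)&(abs(v-223)<13)&(H<20)&(S>80)&(V>120); q=P[m]; print("mat",rect(q[:,:2]),np.nanmedian(q[:,2]))
        m=(abs(u-269)<14)&(abs(v-226)<14)&(z>7); print("dish",rect(P[m][:,:2]))
        m=(abs(u-375)<28)&(abs(v-160)<30)&(z>105)&(z<135); print("oven",rect(P[m][:,:2]),np.nanmedian(z[m]))
        m=(abs(u-375)<15)&(v>173)&(v<190)&(z>40)&(z<60); print("lip",rect(P[m][:,:2]),np.nanmedian(z[m]),m.sum())
    else:
        m=(u>387)&(u<414)&(v>157)&(v<178)&(z>15)&(z<40); print("tape",rect(P[m][:,:2]),np.nanmedian(z[m]))
        m=(u>330)&(u<360)&(v>222)&(v<242)&(H<20)&(S>80)&(V>120); print("mat",rect(P[m][:,:2]))
print(np.round(Rt(state()),3))
E
```

```text
top red 85 ((555.7110595703125, 384.02178955078125), (68.95834350585938, 21.227537155151367), 15.296570777893066) 68.73107982701445
steel pts [[598.0, 397.0, 63.0], [497.0, 368.0, 62.0], [502.0, 339.0, -1.0], [491.0, 391.0, 0.0]]
mat ((432.9033203125, 248.76596069335938), (95.4246597290039, 95.09160614013672), 89.18878173828125) 5.174570666773919
dish ((423.5613708496094, 385.04443359375), (98.90705871582031, 102.57207489013672), 89.23973083496094)
oven ((683.1871337890625, -26.533050537109375), (115.89924621582031, 160.57054138183594), 0.5839488506317139) 119.48102874117474
lip ((597.4073486328125, -19.112586975097656), (85.25135040283203, 43.61658477783203), 89.1705322265625) 49.52194718472508 179
side red 93 ((552.4105224609375, 390.9393310546875), (56.07863235473633, 21.925735473632812), 15.98557186126709) 66.16813249596187
tape ((412.5357360839844, -398.02313232421875), (92.98858642578125, 114.82290649414062), 21.91303825378418) 21.62494520298201
mat ((439.5758361816406, 245.41197204589844), (91.904052734375, 119.48554229736328), 22.85672950744629)
[[ 0.946  0.323  0.   ]
 [ 0.323 -0.946 -0.   ]
 [-0.     0.    -1.   ]]
```

Emit:
step_arm:
  series:
    - {"translation":[4,-2.7,-1],"twist":0.04,"hand":1}
    - {"translation":[9,-6,-3],"twist":0.08,"hand":1}
    - {"translation":[14,-9.3,-5],"twist":0.12,"hand":1}
    - {"translation":[19,-12.7,-5],"twist":0.16,"hand":1}
    - {"translation":[24,-16,-5],"twist":0.2,"hand":1}
    - {"translation":[29,-19.3,-5],"twist":0.24,"hand":1}
    - {"translation":[34,-22.7,-5],"twist":0.28,"hand":1}
    - {"translation":[39,-26,-5],"twist":0.329,"hand":1}

```text
t: 1.9
eef_pos: [463.7, -147.0, 281.6]
ee_rot: [0.0, 1.0, -0.001, 0.0]
contact_force: [0.5, -0.9, -0.3]
gripper_width: 85.7
gripper_force: 0.0
```

Run:
```python
from h import *
s=state(); print(s["eef_pos"],np.round(Rt(s),3).tolist(),s["joint_positions"],rows(s,560,-20,260))
```

```text
[ 463.72904965 -147.02936634  281.64251112] [[1.0, -0.002, 0.001], [-0.002, -1.0, -0.001], [0.001, 0.001, -1.0]] [ 0.5502545   0.17277815 -0.32677452  1.57370075  0.05645941  1.40325225
 -1.35428729] [  9.6  -12.73   2.16]
```

Emit:
step_arm:
  series:
    - {"translation":[3,-4,0.5],"twist":0,"hand":1}
    - {"translation":[6,-8,1],"twist":0,"hand":1}
    - {"translation":[9,-12,1.5],"twist":0,"hand":1}
    - {"translation":[9.6,-12.7,2],"twist":0,"hand":1}
    - {"translation":[9.6,-12.7,2],"twist":0,"hand":1}
    - {"translation":[9.6,-12.7,2],"twist":0,"hand":1}
    - {"translation":[9.6,-12.7,2],"twist":0,"hand":1}
    - {"translation":[9.6,-12.7,2],"twist":0,"hand":1}

```text
t: 2.9
eef_pos: [558.6, -22.6, 261.7]
ee_rot: [0.0, 1.0, -0.001, 0.0]
contact_force: [0.7, 0.2, -0.9]
gripper_width: 85.6
gripper_force: 0.0
```

Run:
```python
from h import *
s=state(); im,d=grab_frame("wrist"); print(s["eef_pos"])
cv2.imwrite("pics/w1.png",im[:,:,::-1]); np.save("pics/w1.npy",cloud("wrist",d,s))
for t in ["slot","tray","oven","jar"]: print(t,[(np.round(b["bbox"]).tolist(),round(b["confidence"],2)) for b in boxes_of(t,"wrist")])
P=cloud("wrist",d,s); z=P[...,2]
m=(abs(z-50)<5)&(P[...,0]>530)&(P[...,0]<640)&(abs(P[...,1]+20)<60); print("lip",rect(P[m][:,:2]),m.sum(),np.median(z[m]))
m=(abs(z-120)<8)&(P[...,0]>560)&(abs(P[...,1]+20)<150); print("oven",rect(P[m][:,:2]),m.sum())
```

```text
[558.58753022 -22.62091474 261.69582469]
slot [([1.0, 224.0, 69.0, 284.0], 0.74), ([263.0, 106.0, 384.0, 154.0], 0.62)]
tray [([265.0, 109.0, 385.0, 154.0], 0.71)]
oven [([227.0, 2.0, 427.0, 154.0], 0.87)]
jar []
lip ((600.1373901367188, -22.08990478515625), (50.423095703125, 116.64087677001953), 1.1352266073226929) 2573 49.02949311173512
oven ((669.3228149414062, -27.403076171875), (85.81378936767578, 160.6032257080078), 0.4416506588459015) 21113
```

View pics/w1.png

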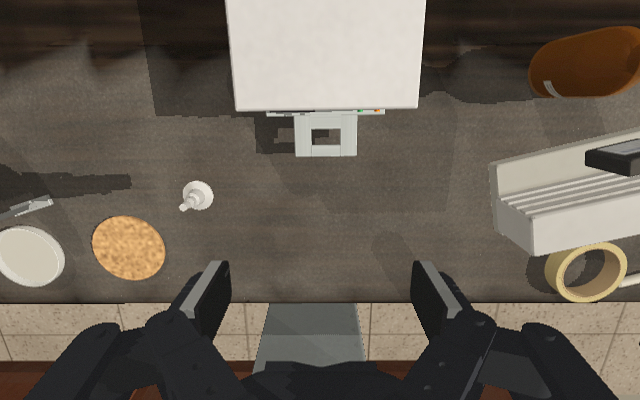

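The wrist view shows the oven at the top with its lip and slot at about (326,136), the mat at (128,247), and the tape and dispenser at lower right. Next I measure the slot, the mat and the oven's yaw.

Run:
```python
from h import *
P=np.load("pics/w1.npy"); c=calibration("wrist"); K=c["K"]; im=cv2.imread("pics/w1.png"); s=state()
# lip-plane ray intersect for hole pixels
g=cv2.cvtColor(im,cv2.COLOR_BGR2GRAY)
sub=np.zeros_like(g); sub[118:152,300:352]=1
z=P[...,2]
hole=(sub>0)&(z<35); hole=hole&1>0
n,l,st,ce=cv2.connectedComponentsWithStats(hole.astype(np.uint8)); print(st,ce)
lip=np.zeros_like(hole); lip[112:160,290:362]=1; lip&=abs(z-50)<6
# dark pixels of the hole at lip plane
def ray(u,v,zz):
    T=c["T_tool_cam"]; r=Rt(s)@T[:3,:3]@np.array([(u-K[0,2])/K[0,0],(v-K[1,2])/K[1,1],1]); o=s["eef_pos"]+Rt(s)@T[:3,3]
    return o+r*(zz-o[2])/r[2]
dark=(g<130)&(sub>0); n,l,st,ce=cv2.connectedComponentsWithStats(dark.astype(np.uint8)); print(st[:4],ce[:4])
for r in st[1:]:
    if r[4]>200: print([np.round(ray(a,b,50),1) for a,b in [(r[0]-.5,r[1]-.5),(r[0]+r[2]-.5,r[1]-.5),(r[0]-.5,r[1]+r[3]-.5),(r[0]+r[2]-.5,r[1]+r[3]-.5)]])
for row in range(118,160,3):
    q=lip[row]; uu=np.where(q)[0]
    if len(uu): print(row,uu.min(),uu.max(),np.round(ray(uu.min()-.5,row,50)[:2],1),np.round(ray(uu.max()+.5,row,50)[:2],1))
# oven front top edge
for u in range(245,415,20):
    col=np.where((abs(z[:,u]-120)<6))[0]; p=ray(u,col.max()+.5,120); print(u,col.max(),np.round(p[:2],1))
H,S,V=cv2.split(cv2.cvtColor(im,cv2.COLOR_BGR2HSV)); m=np.zeros_like(hole); m[210:285,85:170]=1; m&=(H<20)&(S>80)&(V>120)
q=P[m]; print("mat",rect(q[:,:2]),np.nanmedian(z[m]))
m=np.zeros_like(hole); m[220:295,0:70]=1; m&=(z>8)&(z<22); print("dish",rect(P[m][:,:2]))
```

```text
[[     0      0    640    400 255560]
 [   311    128     29     16    440]] [[319.48961496 199.60993896]
 [325.53181818 135.64545455]]
[[     0      0    640    400 255541]
 [   311    129     30     16    459]] [[319.48973355 199.61324797]
 [325.21568627 136.45098039]]
[array([605.6, -10.8,  50. ]), array([605.6, -43.8,  50. ]), array([588.1, -10.6,  50. ]), array([588. , -44.1,  50. ])]
118 294 356 [616.8   7.7] [616.8 -61. ]
121 294 356 [613.6   7.7] [613.6 -61.1]
124 294 356 [610.4   7.8] [610.4 -61.3]
127 294 356 [607.2   7.9] [607.2 -61.4]
130 294 356 [604.   8.] [603.9 -61.5]
133 295 356 [600.7   7. ] [600.7 -61.6]
136 294 356 [597.5   8.2] [597.4 -61.7]
139 295 356 [594.2   7.2] [594.1 -61.8]
142 295 356 [590.9   7.3] [590.8 -61.9]
145 295 356 [587.5   7.3] [587.5 -62.1]
148 295 356 [584.2   7.4] [584.1 -62.2]
151 295 356 [580.8   7.5] [580.8 -62.3]
154 295 356 [577.4   7.6] [577.4 -62.4]
245 110 [627.6  43.7]
265 110 [627.6  26.4]
285 111 [626.7   9. ]
305 111 [626.7  -8.3]
325 109 [628.3 -25.7]
345 109 [628.3 -43. ]
365 108 [629.1 -60.3]
385 108 [629.1 -77.7]
405 108 [629.1 -95. ]
mat ((432.7314758300781, 251.27786254882812), (73.75090026855469, 84.62162780761719), 40.93003463745117) 5.369689692615651
dish ((425.1945495605469, 383.35906982421875), (80.7060546875, 91.95960235595703), 73.19358825683594)
```

Emit:
step_arm:
  series:
    - {"translation":[0,-4,0],"twist":-0.04,"hand":1}
    - {"translation":[-0.5,-10,1],"twist":-0.09,"hand":1}
    - {"translation":[-1,-16,2],"twist":-0.14,"hand":1}
    - {"translation":[-1.5,-22,3],"twist":-0.19,"hand":1}
    - {"translation":[-1.9,-28,4],"twist":-0.24,"hand":1}
    - {"translation":[-1.9,-34,5],"twist":-0.27,"hand":0.8}
    - {"translation":[-1.9,-39,6],"twist":-0.27,"hand":0.8}
    - {"translation":[-1.9,-40.8,6],"twist":-0.27,"hand":0.8}

```text
t: 4.15
eef_pos: [537.1, 390.5, 199.6]
ee_rot: [-0.001, 0.991, 0.137, -0.002]
contact_force: [-0.9, -0.4, 0.4]
gripper_width: 68.0
gripper_force: 0.0
```

Emit:
step_arm:
  series:
    - {"translation":[0,0,0],"twist":0,"hand":0.8}
    - {"translation":[0,0,0],"twist":0,"hand":0.8}
    - {"translation":[0,0,0],"twist":0,"hand":0.8}
    - {"translation":[0,0,0],"twist":0,"hand":0.8}
    - {"translation":[0,0,0],"twist":0,"hand":0.8}
    - {"translation":[0,0,0],"twist":0,"hand":0.8}
    - {"translation":[0,0,0],"twist":0,"hand":0.8}
    - {"translation":[0,0,0],"twist":0,"hand":0.8}

```text
t: 5.15
eef_pos: [539.8, 386.6, 201.3]
ee_rot: [-0.0, 0.991, 0.135, -0.0]
contact_force: [-0.4, -0.7, -0.6]
gripper_width: 68.2
gripper_force: 0.0
```

```bash
cat > hook.py <<'E'
from h import *
import sys
s=state(); im,d=grab_frame("wrist"); print(s["eef_pos"],s["joint_positions"].round(2))
cv2.imwrite(f"pics/{sys.argv[1]}.png",im[:,:,::-1]); P=cloud("wrist",d,s); np.save(f"pics/{sys.argv[1]}.npy",P)
H,S,V=cv2.split(cv2.cvtColor(im,cv2.COLOR_RGB2HSV)); z=P[...,2]
m=((H<6)|(H>174))&(S>180)&(V>90)&(z>30)&(z<85)
n,l,st,ce=cv2.connectedComponentsWithStats(m.astype(np.uint8)); i=1+np.argmax(st[1:,4]); m=l==i
top=m&(z>np.nanpercentile(z[m],90)-5)
print("box",st[i],"z",np.nanpercentile(z[m],[5,50,95]),rect(P[m][:,:2]),"top",rect(P[top][:,:2]))
print("tool yaw",np.arctan2(*Rt(s)[[1,0],0]),boxes_of("hook_grip","wrist"))
E
python3 hook.py w2
```

```text
[539.76501205 386.57369968 201.25413522] [-0.34  0.62 -0.54  1.19  0.31  1.41 -2.15]
box [ 313  137   28   73 1698] z [66.79878302 69.67647599 71.02156209] ((554.6844482421875, 384.8959045410156), (66.30484008789062, 23.734148025512695), 17.741315841674805) top ((554.6797485351562, 384.8651428222656), (66.30724334716797, 23.503284454345703), 17.42841911315918)
tool yaw 0.2700549585715257 [{'bbox': [305.1, 109.9, 351.7, 233.0], 'confidence': 0.93}, {'bbox': [0.0, 127.0, 45.7, 161.8], 'confidence': 0.92}]
```

View pics/w2.png

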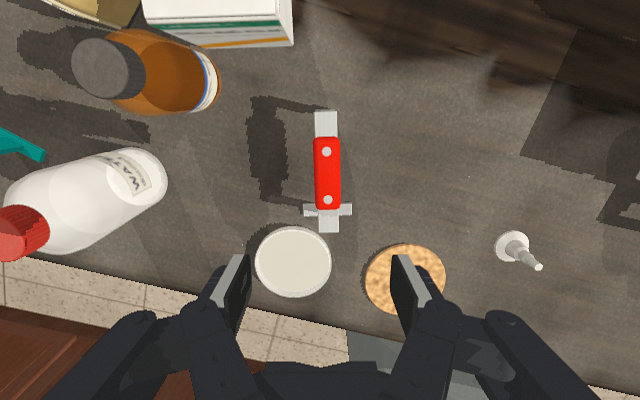

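The hook's handle is at (327,173) with the blade at the top (326,122) and the foot at the bottom, lined up with the tool. The dish is at (293,262). Descending to grasp.

Emit:
step_arm:
  series:
    - {"translation":[1.4,0.55,3],"twist":-0.035,"hand":0.75}
    - {"translation":[1.4,0.55,7],"twist":-0.035,"hand":0.75}
    - {"translation":[1.4,0.55,11],"twist":-0.035,"hand":0.75}
    - {"translation":[1.4,0.55,14],"twist":-0.035,"hand":0.75}
    - {"translation":[1.4,0.55,15.5],"twist":-0.035,"hand":0.75}
    - {"translation":[1.4,0.55,16],"twist":-0.035,"hand":0.75}
    - {"translation":[1.4,0.55,16],"twist":-0.035,"hand":0.75}
    - {"translation":[1.4,0.55,16],"twist":-0.035,"hand":0.75}
  squeeze: 80

```text
t: 6.25
eef_pos: [555.6, 385.7, 42.9]
ee_rot: [-0.001, 0.988, 0.152, 0.001]
contact_force: [0.5, 0.1, 0.3]
gripper_width: 64.1
gripper_force: 0.0
```

Emit:
step_arm:
  series:
    - {"translation":[0,0,0],"twist":0,"hand":0.4}
    - {"translation":[0,0,0],"twist":0,"hand":0.3}
    - {"translation":[0,0,0],"twist":0,"hand":0.2}
    - {"translation":[0,0,0],"twist":0,"hand":0.1}
    - {"translation":[0,0,0],"twist":0,"hand":0}
    - {"translation":[0,0,0],"twist":0,"hand":0}
    - {"translation":[0,0,0],"twist":0,"hand":0}
    - {"translation":[0,0,0],"twist":0,"hand":0}
  squeeze: 80

```text
t: 7.25
eef_pos: [555.3, 385.1, 42.0]
ee_rot: [-0.0, 0.988, 0.152, 0.001]
contact_force: [1.0, -1.5, 4.9]
gripper_width: 23.0
gripper_force: 79.0
```

```bash
python3 hook.py w3; python3 -c "
from h import *
s=state();print(s['eef_pos'],s['gripper_width'],s['gripper_force'])"
```

```text
[555.25642381 385.09405085  41.9708714 ] [-0.34  0.77 -0.5   1.35  0.38  1.12 -2.15]
box [ 292  216   58  140 6769] z [66.31726562 69.77331922 70.93376213] ((555.1452026367188, 385.1114501953125), (67.95069122314453, 23.769596099853516), 17.436927795410156) top ((555.153564453125, 385.04315185546875), (67.9366455078125, 23.587108612060547), 17.484098434448242)
tool yaw 0.30469181558988123 [{'bbox': [293.4, 141.2, 347.4, 366.5], 'confidence': 0.81}]
[555.2411272  385.09958581  41.95862265] 23.25127000086738 79.04672741889954
```

Emit:
step_arm:
  series:
    - {"translation":[0,0,-2],"twist":0,"hand":0}
    - {"translation":[0,0,-5],"twist":0,"hand":0}
    - {"translation":[0,0,-8],"twist":0,"hand":0}
    - {"translation":[-0.5,2,-11],"twist":0,"hand":0}
    - {"translation":[-2,6,-11],"twist":0.05,"hand":0}
    - {"translation":[-4,11,-11],"twist":0.1,"hand":0}
    - {"translation":[-6,16.5,-11],"twist":0.15,"hand":0}
    - {"translation":[-8,22,-11],"twist":0.2,"hand":0}

```text
t: 8.35
eef_pos: [543.8, 149.3, 151.4]
ee_rot: [0.0, 0.999, 0.052, -0.0]
contact_force: [1.1, -0.3, -1.7]
gripper_width: 22.7
gripper_force: 78.5
```

```bash
python3 -c "
from h import *
s=state();print(s['eef_pos'],np.arctan2(*Rt(s)[[1,0],0]),rows(s,535,-27.3,152),s['gripper_width'])"
```

```text
[543.79813187 149.32693623 151.4499431 ] 0.10392942502875716 [-2.71 17.48 -0.05] 22.697889367780856
```

Emit:
step_arm:
  series:
    - {"translation":[-0.7,5,0],"twist":0.03,"hand":0}
    - {"translation":[-1.4,9,0],"twist":0.06,"hand":0}
    - {"translation":[-2,13,0],"twist":0.08,"hand":0}
    - {"translation":[-2.5,16,0],"twist":0.094,"hand":0}
    - {"translation":[-2.7,17.6,0],"twist":0.094,"hand":0}
    - {"translation":[-2.7,17.6,0],"twist":0.094,"hand":0}
    - {"translation":[-2.7,17.6,0],"twist":0.094,"hand":0}
    - {"translation":[-2.7,17.6,0],"twist":0.094,"hand":0}

```text
t: 9.35
eef_pos: [536.2, -24.6, 151.4]
ee_rot: [-0.001, 1.0, 0.007, 0.0]
contact_force: [-0.6, -0.0, -2.0]
gripper_width: 22.6
gripper_force: 78.6
```

```bash
cat > look.py <<'E'
from h import *
import sys
s=state(); im,d=grab_frame("wrist"); n=sys.argv[1]
cv2.imwrite(f"pics/{n}.png",im[:,:,::-1]); P=cloud("wrist",d,s); np.save(f"pics/{n}.npy",P); z=P[...,2]
print(s["eef_pos"].round(1),"yaw",np.arctan2(*Rt(s)[[1,0],0]).round(4),s["contact_force"].round(1))
x,y=P[...,0],P[...,1]
H,S,V=cv2.split(cv2.cvtColor(im,cv2.COLOR_RGB2HSV))
m=(abs(z-50)<4)&(S<80)&(x>440)&(x<640)&(y>-70)&(y<15); print("lip",rect(P[m][:,:2]),m.sum(),"x",np.percentile(x[m],[1,99]),"y",np.percentile(y[m],[1,99]))
m=((H<6)|(H>174))&(S>180)&(V>90)&(abs(z-s["eef_pos"][2]-25)<25); print("handle",rect(P[m][:,:2]),np.percentile(z[m],[5,50,95]))
E
python3 look.py w4
```

```text
[536.2 -24.6 151.4] yaw 0.0142 [-0.6 -0.  -2. ]
lip ((600.5067138671875, -27.86193084716797), (50.88817596435547, 84.8177261352539), 0.800409734249115) 5308 x [575.86771427 625.92519863] y [-65.6969346   10.52084892]
handle ((536.1754760742188, -24.83706283569336), (68.12855529785156, 23.978546142578125), 0.6938188076019287) [175.76197575 179.29453367 180.42550537]
```

View pics/w4.png

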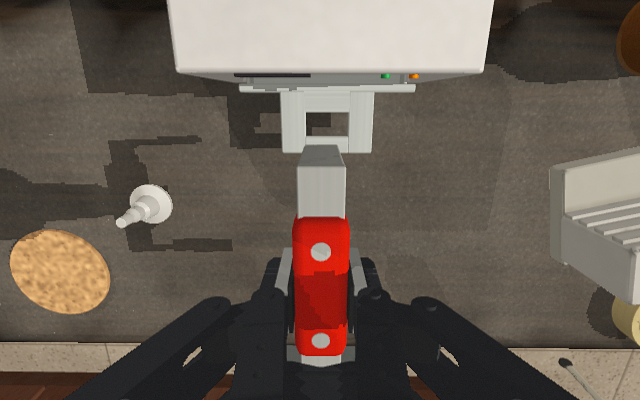

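The hook is held straight, with the blade at (321,155) pointing at the slot at (327,124). Measuring the slot again.

```bash
cat > hole.py <<'E'
from h import *
import sys
n,u0,u1,v0,v1=sys.argv[1],*map(int,sys.argv[2:6])
s=state(); c=calibration("wrist");K=c["K"];T=c["T_tool_cam"]; P=np.load(f"pics/{n}.npy"); z=P[...,2]
v,u=np.mgrid[v0:v1,u0:u1]; m=(z[v0:v1,u0:u1]<35)
o=s["eef_pos"]+Rt(s)@T[:3,3]
r=np.stack([(u-K[0,2])/K[0,0],(v-K[1,2])/K[1,1],np.ones(u.shape)],-1)@(Rt(s)@T[:3,:3]).T
Q=o+r*((50-o[2])/r[...,2])[...,None]; print(rect(Q[m][:,:2]),m.sum(),u[m].min(),u[m].max(),v[m].min(),v[m].max())
vv=m.sum(1)>5
E
python3 hole.py w4 296 360 104 145
```

```text
((597.0541381835938, -28.70999526977539), (16.905786514282227, 31.124404907226562), 0.7607219815254211) 966 306 347 112 135
```

Emit:
step_arm:
  series:
    - {"translation":[0.5,0.3,0],"twist":0,"hand":0}
    - {"translation":[1.1,0.4,0],"twist":0,"hand":0}
    - {"translation":[1.1,0.4,2],"twist":0,"hand":0}
    - {"translation":[1.1,0.4,4],"twist":0,"hand":0}
    - {"translation":[1.1,0.4,4],"twist":0,"hand":0}
    - {"translation":[1.1,0.4,4],"twist":0,"hand":0}
    - {"translation":[1.1,0.4,4],"twist":0,"hand":0}
    - {"translation":[1.1,0.4,4],"twist":0,"hand":0}

```text
t: 10.4
eef_pos: [547.7, -30.7, 112.1]
ee_rot: [0.0, 1.0, 0.005, 0.001]
contact_force: [-0.3, -1.5, -2.3]
gripper_width: 23.3
gripper_force: 78.5
```

```bash
python3 look.py w5; python3 hole.py w5 280 370 30 110
```

```text
[547.7 -30.7 112.1] yaw 0.0109 [-0.3 -1.5 -2.3]
lip ((600.41650390625, -27.79742431640625), (51.161827087402344, 84.66399383544922), 0.5946201086044312) 6494 x [576.01935418 625.96215815] y [-65.41258788  10.91601099]
handle ((547.7691650390625, -30.8170166015625), (67.67931365966797, 23.88600730895996), 0.6297537088394165) [136.38028754 139.92790111 141.04092557]
((627.39013671875, -36.51598358154297), (1.757548451423645, 46.93668746948242), 0.5855371952056885) 306 293 369 96 99
```

Emit:
step_arm:
  series:
    - {"translation":[0,-0.2,0],"twist":0,"hand":0}
    - {"translation":[0,-0.2,0],"twist":0,"hand":0}
    - {"translation":[0,-0.2,0.8],"twist":0,"hand":0}
    - {"translation":[0,-0.2,1.6],"twist":0,"hand":0}
    - {"translation":[0,-0.2,2.4],"twist":0,"hand":0}
    - {"translation":[0,-0.2,3.2],"twist":0,"hand":0}
    - {"translation":[0,-0.2,3.8],"twist":0,"hand":0}
    - {"translation":[0,-0.2,3.8],"twist":0,"hand":0}

```text
t: 11.45
eef_pos: [546.6, -28.7, 72.6]
ee_rot: [-0.0, 1.0, 0.005, -0.001]
contact_force: [0.5, 0.2, -1.1]
gripper_width: 22.8
gripper_force: 78.5
```

```bash
python3 look.py w6
```

```text
[546.6 -28.7  72.6] yaw 0.0109 [ 0.5  0.2 -1.1]
lip ((600.449462890625, -27.728191375732422), (50.43400192260742, 84.97870635986328), 0.618851363658905) 10022 x [576.3255494 625.5894079] y [-65.67942615  10.94487445]
handle ((546.4620361328125, -28.856887817382812), (68.07008361816406, 23.92301368713379), 0.41747933626174927) [ 96.91248297 100.45948369 101.57688076]
```

View pics/w6.png

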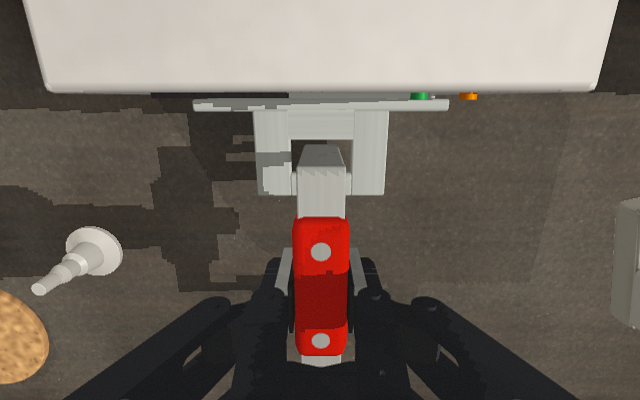

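The blade (321,160) is down in the slot with no contact force. Pulling slowly.

Emit:
step_arm:
  series:
    - {"translation":[-0.4,0,0],"twist":0,"hand":0}
    - {"translation":[-1,0,0],"twist":0,"hand":0}
    - {"translation":[-1.8,0,0],"twist":0,"hand":0}
    - {"translation":[-2.6,0,0],"twist":0,"hand":0}
    - {"translation":[-3.4,0,0],"twist":0,"hand":0}
    - {"translation":[-4.2,0,0],"twist":0,"hand":0}
    - {"translation":[-5,0,0],"twist":0,"hand":0}
    - {"translation":[-5.8,0,0],"twist":0,"hand":0}

```text
t: 12.5
eef_pos: [488.7, -29.4, 73.4]
ee_rot: [0.0, 1.0, 0.005, 0.0]
contact_force: [1.8, 0.2, -0.8]
gripper_width: 23.2
gripper_force: 78.6
```

Emit:
step_arm:
  series:
    - {"translation":[-0.7,0,0],"twist":0,"hand":0}
    - {"translation":[-1.4,0,0],"twist":0,"hand":0}
    - {"translation":[-2.1,0,0],"twist":0,"hand":0}
    - {"translation":[-2.8,0,0],"twist":0,"hand":0}
    - {"translation":[-3.4,0,0],"twist":0,"hand":0}
    - {"translation":[-3.8,0,0],"twist":0,"hand":0}
    - {"translation":[-4.1,0,0],"twist":0,"hand":0}
    - {"translation":[-4.3,0,0],"twist":0,"hand":0}

```text
t: 13.5
eef_pos: [445.9, -29.9, 73.2]
ee_rot: [0.0, 1.0, 0.005, -0.0]
contact_force: [2.1, -0.0, -1.6]
gripper_width: 22.8
gripper_force: 78.7
```

```bash
python3 look.py w7
```

```text
[445.9 -29.9  73.2] yaw 0.0108 [ 2.1 -0.  -1.6]
lip ((524.6581420898438, -27.54507827758789), (86.52893829345703, 84.91484069824219), 0.4426933526992798) 10464 x [482.3398616 532.0439165] y [-65.85125808  10.97184134]
handle ((446.1241455078125, -29.97067642211914), (67.45516204833984, 23.923856735229492), 0.6783063411712646) [ 97.61652152 101.14342829 102.28566195]
```

Emit:
step_arm:
  series:
    - {"translation":[-0.1,0,0],"twist":0,"hand":0}
    - {"translation":[-0.2,0,0],"twist":0,"hand":0}
    - {"translation":[-0.3,0,0],"twist":0,"hand":0}
    - {"translation":[-0.4,0,0],"twist":0,"hand":0}
    - {"translation":[-0.4,0,0],"twist":0,"hand":0}
    - {"translation":[-0.4,0,0],"twist":0,"hand":0}
    - {"translation":[-0.4,0,0],"twist":0,"hand":0}
    - {"translation":[-0.4,0,0],"twist":0,"hand":0}

```text
t: 14.55
eef_pos: [441.9, -29.9, 73.2]
ee_rot: [0.0, 1.0, 0.005, -0.0]
contact_force: [2.0, -0.4, -1.9]
gripper_width: 23.0
gripper_force: 78.6
```

```bash
python3 look.py w8
```

```text
[441.9 -29.9  73.2] yaw 0.0108 [ 2.  -0.4 -1.9]
lip ((520.3744506835938, -27.550350189208984), (85.88627624511719, 84.98677062988281), 0.6036092638969421) 10497 x [478.33890267 528.06948556] y [-66.05673168  10.82032431]
handle ((442.015380859375, -30.01043701171875), (67.36906433105469, 23.86236572265625), 0.5339277386665344) [ 97.61596811 101.1555949  102.2678219 ]
```

View pics/w8.png

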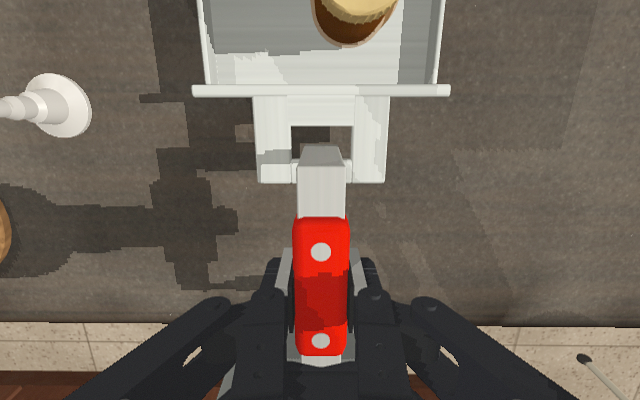

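The tray is out about 98 mm, the blade is still in the slot, and the jar is standing at (355,15). A little more to reach the stop, then back off.

Emit:
step_arm:
  series:
    - {"translation":[-0.1,0,0],"twist":0,"hand":0}
    - {"translation":[-0.2,0,0],"twist":0,"hand":0}
    - {"translation":[-0.3,0,0],"twist":0,"hand":0}
    - {"translation":[-0.3,0,0],"twist":0,"hand":0}
    - {"translation":[-0.3,0,0],"twist":0,"hand":0}
    - {"translation":[-0.3,0,0],"twist":0,"hand":0}
    - {"translation":[-0.3,0,0],"twist":0,"hand":0}
    - {"translation":[-0.3,0,0],"twist":0,"hand":0}

```text
t: 15.6
eef_pos: [441.6, -29.7, 73.9]
ee_rot: [-0.0, 1.0, 0.006, 0.003]
contact_force: [6.1, 0.4, -5.0]
gripper_width: 23.0
gripper_force: 78.5
```

```bash
python3 look.py w9
```

```text
[441.6 -29.7  73.9] yaw 0.0111 [ 6.1  0.4 -5. ]
lip ((520.3175048828125, -27.530479431152344), (85.53358459472656, 84.99762725830078), 0.6127581596374512) 10332 x [478.51926914 527.99404205] y [-65.69723417  11.01729664]
handle ((441.630859375, -29.764862060546875), (67.70266723632812, 23.910076141357422), 0.5312211513519287) [ 98.48900991 101.88449858 103.05694298]
```

Emit:
step_arm:
  series:
    - {"translation":[0.4,0,0],"twist":0,"hand":0}
    - {"translation":[0.9,0,0],"twist":0,"hand":0}
    - {"translation":[0.9,0,0],"twist":0,"hand":0}
    - {"translation":[0.9,0,-1],"twist":0,"hand":0}
    - {"translation":[0.9,0,-2],"twist":0,"hand":0}
    - {"translation":[0.9,0,-4],"twist":0,"hand":0}
    - {"translation":[0.9,0,-6.5],"twist":0,"hand":0}
    - {"translation":[0.9,0,-9],"twist":0,"hand":0}

```text
t: 16.65
eef_pos: [448.0, -29.7, 164.8]
ee_rot: [0.0, 1.0, 0.006, 0.0]
contact_force: [0.1, -0.4, -1.9]
gripper_width: 22.4
gripper_force: 78.6
```

```bash
python3 look.py w10
python3 - <<'E'
from h import *
s=state(); print(rows(s,555,385,160), s["joint_positions"].round(2))
im=cv2.imread("pics/w10.png"); P=np.load("pics/w10.npy"); z=P[...,2]
m=(abs(z-90)<5)&(P[...,0]>490)&(P[...,0]<640)&(abs(P[...,1]+30)<60); print("jar",rect(P[m][:,:2]),cv2.minEnclosingCircle(P[m][:,:2].astype(np.float32)),m.sum())
m=(z>25)&(P[...,1]>45)&(P[...,1]<220)&(z<80); print("pestle",np.nanmin(P[m],0) if m.any() else 0,np.nanmax(P[m],0) if m.any() else 0)
E
```

```text
[448.  -29.7 164.8] yaw 0.011 [ 0.1 -0.4 -1.9]
lip ((516.6549072265625, -27.552928924560547), (78.86109924316406, 84.94005584716797), 0.4166889190673828) 4287 x [478.1337582  528.20044372] y [-65.62229762  10.50830436]
handle ((448.1146240234375, -29.853191375732422), (67.59136962890625, 23.82599639892578), 0.5681763291358948) [189.35936781 192.81203341 193.92850365]
[ 10.89 -41.35   0.84] [ 0.44  0.18 -0.47  1.86  0.09  1.11 -1.62]
jar ((566.5848388671875, -43.20553207397461), (34.24752426147461, 34.038700103759766), 10.207769393920898) ((566.6150512695312, -42.966636657714844), 17.427501678466797) 2626
pestle [508.4511179  133.61260519  25.09702838] [520.74014847 145.89359024  53.23153431]
```

Emit:
step_arm:
  series:
    - {"translation":[0.5,-4,0],"twist":-0.03,"hand":0}
    - {"translation":[1.5,-9,0],"twist":-0.07,"hand":0}
    - {"translation":[3,-14.5,0],"twist":-0.11,"hand":0}
    - {"translation":[4.5,-20,0],"twist":-0.15,"hand":0}
    - {"translation":[6,-25.5,0],"twist":-0.19,"hand":0}
    - {"translation":[8,-31,0],"twist":-0.23,"hand":0}
    - {"translation":[9.5,-36,0],"twist":-0.26,"hand":0}
    - {"translation":[10.9,-40,0],"twist":-0.29,"hand":0}

```text
t: 17.7
eef_pos: [552.5, 373.8, 162.9]
ee_rot: [-0.0, 0.989, 0.151, -0.0]
contact_force: [1.6, 0.0, -1.0]
gripper_width: 23.1
gripper_force: 78.8
```

Emit:
step_arm:
  series:
    - {"translation":[0,-1.2,0],"twist":0,"hand":0}
    - {"translation":[0,-1.2,2],"twist":0,"hand":0}
    - {"translation":[0,-1.2,5],"twist":0,"hand":0}
    - {"translation":[0,-1.2,7.5],"twist":0,"hand":0}
    - {"translation":[0,-1.2,9.5],"twist":0,"hand":0}
    - {"translation":[0,-1.2,10.5],"twist":0,"hand":0}
    - {"translation":[0,-1.2,11],"twist":0,"hand":0}
    - {"translation":[0,-1.2,11],"twist":0,"hand":0}

```text
t: 18.7
eef_pos: [549.4, 383.1, 53.7]
ee_rot: [-0.0, 0.989, 0.15, 0.0]
contact_force: [-0.2, -0.6, -1.3]
gripper_width: 22.9
gripper_force: 78.9
```

```bash
python3 hook.py w11;python3 -c "
from h import *
s=state();print(s['eef_pos'],s['contact_force'])"
```

```text
[549.40938279 383.06113892  53.69820604] [-0.3   0.76 -0.56  1.36  0.42  1.14 -2.18]
box [ 292  215   58  140 6716] z [78.02888849 81.46349827 82.60995874] ((549.58935546875, 383.1438903808594), (67.35826110839844, 23.855436325073242), 17.218017578125) top ((549.5650634765625, 383.096923828125), (67.30661010742188, 23.596654891967773), 17.28352165222168)
tool yaw 0.30079288090991363 [{'bbox': [292.0, 141.9, 349.5, 364.4], 'confidence': 0.95}]
[549.69350245 383.43102168  54.27927081] [ 0.12477225  1.34876234 -1.48631152]
```

Emit:
step_arm:
  series:
    - {"translation":[0,0,0.5],"twist":0,"hand":0}
    - {"translation":[0,0,0.9],"twist":0,"hand":0}
    - {"translation":[0,0,1.1],"twist":0,"hand":0}
    - {"translation":[0,0,1.2],"twist":0,"hand":0}
    - {"translation":[0,0,1.2],"twist":0,"hand":0}
    - {"translation":[0,0,1.2],"twist":0,"hand":0}
    - {"translation":[0,0,1.2],"twist":0,"hand":0}
    - {"translation":[0,0,1.2],"twist":0,"hand":0}

```text
t: 19.8
eef_pos: [549.1, 382.8, 42.0]
ee_rot: [0.0, 0.989, 0.15, 0.0]
contact_force: [-3.0, -2.6, 5.6]
gripper_width: 22.8
gripper_force: 79.7
```

Emit:
step_arm:
  series:
    - {"translation":[0,0,0],"twist":0,"hand":0.3}
    - {"translation":[0,0,0],"twist":0,"hand":0.45}
    - {"translation":[0,0,0],"twist":0,"hand":0.6}
    - {"translation":[0,0,0],"twist":0,"hand":0.7}
    - {"translation":[0,0,-2],"twist":0,"hand":0.7}
    - {"translation":[0,0,-6],"twist":0,"hand":0.7}
    - {"translation":[0,0,-10],"twist":0,"hand":0.7}
    - {"translation":[0,0,-14],"twist":0,"hand":0.7}

```text
t: 20.8
eef_pos: [549.4, 383.3, 184.5]
ee_rot: [-0.001, 0.989, 0.15, 0.001]
contact_force: [-0.2, 0.2, -0.1]
gripper_width: 59.6
gripper_force: 0.0
```

```bash
python3 hook.py w12
python3 - <<'E'
from h import *
s=state(); P=np.load("pics/w12.npy"); im=cv2.imread("pics/w12.png"); z=P[...,2]
H,S,V=cv2.split(cv2.cvtColor(im,cv2.COLOR_BGR2HSV))
m=((H<6)|(H>174))&(S>180)&(V>90)&(z>64)&(z<76)&(abs(P[...,0]-550)<45)&(abs(P[...,1]-384)<40)
q=P[m]; A=np.c_[q[:,:2]-q[:,:2].mean(0),np.ones(len(q))]; print("slope",np.linalg.lstsq(A,q[:,2],rcond=None)[0])
m=(H>5)&(H<20)&(S>80)&(V>120)&(abs(z-6)<5)&(abs(P[...,0]-433)<70)&(abs(P[...,1]-250)<70); q=P[m][:,:2].astype(np.float32); print("mat",cv2.minEnclosingCircle(q),rect(q),m.sum())
E
```

```text
[549.35496076 383.28185599 184.50026454] [-0.3   0.66 -0.6   1.2   0.36  1.39 -2.13]
box [ 308  158   28   74 1785] z [66.42416517 69.68480059 71.01055706] ((547.406494140625, 382.04913330078125), (68.98296356201172, 23.504674911499023), 16.511972427368164) top ((549.0909423828125, 382.65081787109375), (65.41112518310547, 23.244190216064453), 16.511295318603516)
tool yaw 0.30109696168079847 [{'bbox': [295.9, 123.4, 346.8, 254.5], 'confidence': 0.83}, {'bbox': [1.1, 137.3, 28.7, 164.4], 'confidence': 0.63}]
slope [-2.63765810e-03 -1.01819697e-04  6.94639776e+01]
mat ((434.6488037109375, 250.2262420654297), 51.351383209228516) ((440.017578125, 257.22308349609375), (82.42070770263672, 100.69628143310547), 57.804481506347656) 1718
```

Emit:
step_arm:
  series:
    - {"translation":[-1,4,-1],"twist":0.03,"hand":0.75}
    - {"translation":[-2.4,9,-1.5],"twist":0.07,"hand":0.75}
    - {"translation":[-3.9,14.5,-1.5],"twist":0.11,"hand":0.75}
    - {"translation":[-5.3,20,-1.5],"twist":0.15,"hand":0.75}
    - {"translation":[-6.8,25.5,-1.5],"twist":0.19,"hand":0.75}
    - {"translation":[-8.3,31,-1.5],"twist":0.23,"hand":0.75}
    - {"translation":[-9.7,36.5,-1.5],"twist":0.27,"hand":0.75}
    - {"translation":[-11,41.2,-1.5],"twist":0.29,"hand":0.75}

```text
t: 21.9
eef_pos: [566.2, -45.9, 197.1]
ee_rot: [0.0, 1.0, 0.004, 0.001]
contact_force: [0.8, -0.0, -0.2]
gripper_width: 64.3
gripper_force: 0.0
```

Emit:
step_arm:
  series:
    - {"translation":[0,0,1],"twist":0,"hand":0.75}
    - {"translation":[0,0,2],"twist":0,"hand":0.75}
    - {"translation":[0,0,2],"twist":0,"hand":0.75}
    - {"translation":[0,0,2],"twist":0,"hand":0.75}
    - {"translation":[0,0,2],"twist":0,"hand":0.75}
    - {"translation":[0,0,2],"twist":0,"hand":0.75}
    - {"translation":[0,0,2],"twist":0,"hand":0.75}
    - {"translation":[0,0,2],"twist":0,"hand":0.75}

```text
t: 22.9
eef_pos: [566.3, -43.3, 176.3]
ee_rot: [0.0, 1.0, 0.005, 0.0]
contact_force: [-0.1, -0.5, -0.4]
gripper_width: 63.8
gripper_force: 0.0
```

```bash
cat > jar.py <<'E'
from h import *
import sys
s=state(); im,d=grab_frame("wrist"); n=sys.argv[1]
cv2.imwrite(f"pics/{n}.png",im[:,:,::-1]); P=cloud("wrist",d,s); np.save(f"pics/{n}.npy",P); z=P[...,2]
print(s["eef_pos"].round(1),"yaw",np.arctan2(*Rt(s)[[1,0],0]).round(4),s["contact_force"].round(1))
m=(abs(z-90)<5)&(P[...,0]>490)&(P[...,0]<640)&(abs(P[...,1]+30)<60)
n,l,st,ce=cv2.connectedComponentsWithStats(m.astype(np.uint8)); m=l==1+np.argmax(st[1:,4])
print("jar",rect(P[m][:,:2]),cv2.minEnclosingCircle(P[m][:,:2].astype(np.float32)),m.sum(),np.median(z[m]))
E
python3 jar.py w13
```

```text
[566.3 -43.3 176.3] yaw 0.0108 [-0.1 -0.5 -0.4]
jar ((567.1129760742188, -43.09892654418945), (33.59196472167969, 34.14694595336914), 44.82842254638672) ((566.995849609375, -42.996334075927734), 17.341411590576172) 1462 89.072042835062
```

View pics/w13.png

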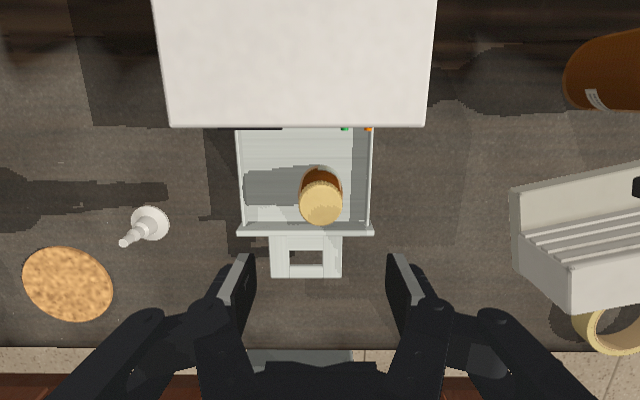

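The jar's lid (321,203) sits upright between the fingers, and the tray is fully out. Descending to grasp.

Emit:
step_arm:
  series:
    - {"translation":[0,0,2],"twist":0,"hand":0.75}
    - {"translation":[0,0,4.5],"twist":0,"hand":0.75}
    - {"translation":[0,0,7],"twist":0,"hand":0.75}
    - {"translation":[0,0,9],"twist":0,"hand":0.75}
    - {"translation":[0,0,10.5],"twist":0,"hand":0.75}
    - {"translation":[0,0,11.5],"twist":0,"hand":0.75}
    - {"translation":[0,0,11.9],"twist":0,"hand":0.75}
    - {"translation":[0,0,11.9],"twist":0,"hand":0.75}
  squeeze: 30

```text
t: 23.95
eef_pos: [566.5, -43.2, 57.5]
ee_rot: [0.0, 1.0, 0.005, 0.0]
contact_force: [-0.8, -0.0, 0.0]
gripper_width: 64.2
gripper_force: 0.0
```

Emit:
step_arm:
  series:
    - {"translation":[0,0,0],"twist":0,"hand":0.6}
    - {"translation":[0,0,0],"twist":0,"hand":0.5}
    - {"translation":[0,0,0],"twist":0,"hand":0.4}
    - {"translation":[0,0,0],"twist":0,"hand":0.3}
    - {"translation":[0,0,0],"twist":0,"hand":0.2}
    - {"translation":[0,0,0],"twist":0,"hand":0.2}
    - {"translation":[0,0,0],"twist":0,"hand":0.2}
    - {"translation":[0,0,0],"twist":0,"hand":0.2}
  squeeze: 30

```text
t: 24.95
eef_pos: [566.7, -43.2, 57.9]
ee_rot: [0.0, 1.0, 0.005, 0.001]
contact_force: [-1.4, 1.0, 4.1]
gripper_width: 38.2
gripper_force: 30.4
```

Emit:
step_arm:
  series:
    - {"translation":[0,0,-1],"twist":0,"hand":0.2}
    - {"translation":[0,0,-3],"twist":0,"hand":0.2}
    - {"translation":[0,0,-6],"twist":0,"hand":0.2}
    - {"translation":[0,0,-9],"twist":0,"hand":0.2}
    - {"translation":[-1,-2,-10],"twist":0,"hand":0.2}
    - {"translation":[-2.5,-6,-10],"twist":0,"hand":0.2}
    - {"translation":[-4.5,-10,-10],"twist":0,"hand":0.2}
    - {"translation":[-6.5,-15,-10],"twist":0,"hand":0.2}

```text
t: 25.95
eef_pos: [496.9, 107.6, 156.0]
ee_rot: [0.0, 1.0, 0.005, -0.001]
contact_force: [1.0, 0.9, -1.0]
gripper_width: 38.5
gripper_force: 30.3
```

Emit:
step_arm:
  series:
    - {"translation":[-2,-4.5,0],"twist":0,"hand":0.2}
    - {"translation":[-4,-8.5,0],"twist":0,"hand":0.2}
    - {"translation":[-5.5,-12,0],"twist":0,"hand":0.2}
    - {"translation":[-6.5,-14.5,0],"twist":0,"hand":0.2}
    - {"translation":[-6.5,-14.5,0],"twist":0,"hand":0.2}
    - {"translation":[-6.5,-14.5,0],"twist":0,"hand":0.2}
    - {"translation":[-6.5,-14.5,0],"twist":0,"hand":0.2}
    - {"translation":[-6.5,-14.5,0],"twist":0,"hand":0.2}

```text
t: 26.95
eef_pos: [433.5, 249.2, 157.1]
ee_rot: [0.0, 1.0, 0.004, -0.0]
contact_force: [-0.6, -0.3, -1.1]
gripper_width: 37.9
gripper_force: 30.4
```

Run:
```python
from h import *
s=state(); im,d=grab_frame("wrist"); cv2.imwrite("pics/w14.png",im[:,:,::-1]); P=cloud("wrist",d,s); z=P[...,2]
print(s["eef_pos"],s["contact_force"],s["gripper_width"],rows(s,433.5,250,37.8))
e=s["eef_pos"]; m=(abs(P[...,0]-e[0])<25)&(abs(P[...,1]-e[1])<25)&(abs(z-e[2]-33)<8); print("lid",rect(P[m][:,:2]),np.median(z[m])-e[2])
H,S,V=cv2.split(cv2.cvtColor(im,cv2.COLOR_RGB2HSV))
m=(H>5)&(H<20)&(S>80)&(V>120)&(abs(z-6)<5)&(abs(P[...,0]-433)<70)&(abs(P[...,1]-250)<70); q=P[m][:,:2].astype(np.float32); print("mat",cv2.minEnclosingCircle(q),m.sum(),np.median(z[m]))
```

```text
[433.47856315 249.23354052 157.09820592] [-0.60790997 -0.28258442 -1.11010096] 37.90122033106793 [ 1.000e-02 -8.000e-02  1.193e+01]
lid ((434.52423095703125, 247.58090209960938), (34.24406814575195, 49.562164306640625), 9.307929992675781) 31.302073994937132
mat ((435.4131164550781, 249.4835662841797), 50.476173400878906) 7195 5.126384374898009
```

View pics/w14.png

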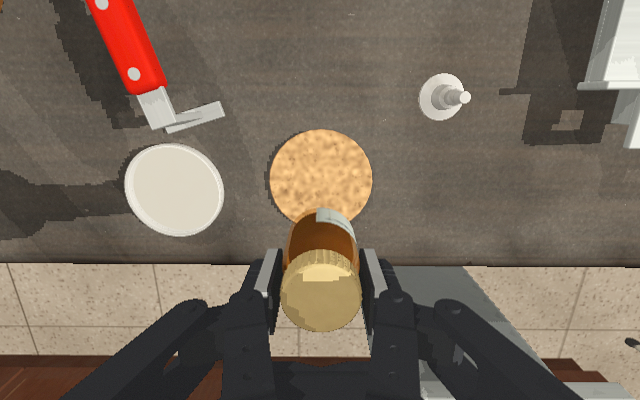

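The jar (321,290) is upright in the gripper over the cork mat. The dish and hook are undisturbed. Lowering gently.

Emit:
step_arm:
  series:
    - {"translation":[0.1,-0.05,3],"twist":0,"hand":0.2}
    - {"translation":[0.1,-0.05,6],"twist":0,"hand":0.2}
    - {"translation":[0.1,-0.05,8.5],"twist":0,"hand":0.2}
    - {"translation":[0.1,-0.05,10],"twist":0,"hand":0.2}
    - {"translation":[0.1,-0.05,11],"twist":0,"hand":0.2}
    - {"translation":[0.1,-0.05,11.4],"twist":0,"hand":0.2}
    - {"translation":[0.1,-0.05,11.6],"twist":0,"hand":0.2}
    - {"translation":[0.1,-0.05,11.6],"twist":0,"hand":0.2}

```text
t: 28.0
eef_pos: [434.4, 251.1, 41.7]
ee_rot: [-0.0, 1.0, 0.005, 0.0]
contact_force: [0.4, 0.7, -1.2]
gripper_width: 38.3
gripper_force: 30.4
```

Emit:
step_arm:
  series:
    - {"translation":[0,0,0.05],"twist":0,"hand":0.2}
    - {"translation":[0,0,0.1],"twist":0,"hand":0.2}
    - {"translation":[0,0,0.15],"twist":0,"hand":0.2}
    - {"translation":[0,0,0.2],"twist":0,"hand":0.2}
    - {"translation":[0,0,0.25],"twist":0,"hand":0.2}
    - {"translation":[0,0,0.3],"twist":0,"hand":0.2}
    - {"translation":[0,0,0.3],"twist":0,"hand":0.2}
    - {"translation":[0,0,0.3],"twist":0,"hand":0.2}

```text
t: 29.0
eef_pos: [434.0, 250.8, 38.3]
ee_rot: [0.0, 1.0, 0.005, -0.0]
contact_force: [0.9, -0.5, -1.4]
gripper_width: 38.3
gripper_force: 30.4
```

Not quite touching yet (-1.4 N); a touch lower.

Emit:
step_arm:
  series:
    - {"translation":[0,0,0.05],"twist":0,"hand":0.2}
    - {"translation":[0,0,0.1],"twist":0,"hand":0.2}
    - {"translation":[0,0,0.1],"twist":0,"hand":0.2}
    - {"translation":[0,0,0.15],"twist":0,"hand":0.2}
    - {"translation":[0,0,0.15],"twist":0,"hand":0.2}
    - {"translation":[0,0,0.15],"twist":0,"hand":0.2}
    - {"translation":[0,0,0.15],"twist":0,"hand":0.2}
    - {"translation":[0,0,0.15],"twist":0,"hand":0.2}

```text
t: 30.0
eef_pos: [434.2, 250.9, 37.8]
ee_rot: [0.0, 1.0, 0.005, 0.0]
contact_force: [-1.6, -1.6, 8.3]
gripper_width: 37.9
gripper_force: 31.4
```

Contact (8 N). Releasing and retreating upward.

Emit:
step_arm:
  series:
    - {"translation":[0,0,-0.05],"twist":0,"hand":0.45}
    - {"translation":[0,0,-0.05],"twist":0,"hand":0.5}
    - {"translation":[0,0,-0.05],"twist":0,"hand":0.6}
    - {"translation":[0,0,-0.05],"twist":0,"hand":0.7}
    - {"translation":[0,0,-1.5],"twist":0,"hand":0.75}
    - {"translation":[0,0,-5],"twist":0,"hand":0.75}
    - {"translation":[0,0,-10],"twist":0,"hand":0.75}
    - {"translation":[0,0,-15],"twist":0,"hand":0.75}

```text
t: 31.0
eef_pos: [433.9, 251.0, 189.2]
ee_rot: [-0.0, 1.0, 0.006, 0.0]
contact_force: [0.4, 0.3, 0.0]
gripper_width: 63.8
gripper_force: 0.0
```

Run:
```python
from h import *
s=state(); im,d=grab_frame("wrist"); cv2.imwrite("pics/w15.png",im[:,:,::-1]); P=cloud("wrist",d,s); z=P[...,2]
print(s["eef_pos"],s["contact_force"],s["gripper_width"])
m=(abs(P[...,0]-434)<40)&(abs(P[...,1]-250)<40)&(z>60)&(z<80); print("lid",rect(P[m][:,:2]),np.percentile(z[m],[5,50,95]))
```

```text
[433.90196243 251.01898382 189.18445037] [0.3721961 0.3322413 0.0384197] 63.776261756387896
lid ((434.78936767578125, 250.95700073242188), (33.73222732543945, 34.22682571411133), 34.83625411987305) [65.68167896 69.07537364 70.19691022]
```

View pics/w15.png

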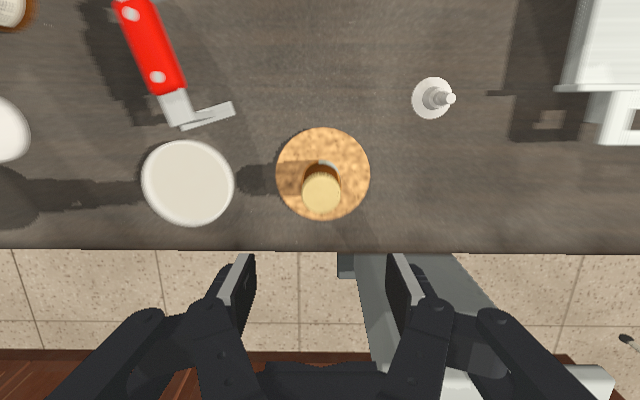

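The jar stands upright on the mat (lid at (321,193), top about 70 mm high), the hook is standing, the tray is out and the dish has not moved. Handing in.

```bash
python3 -c "
from workcell import *
print(finish_job())"
```

```text
the job is handed in; nothing more can be done
None
```

I handed the job in at about 31 s of the 72 s allowed: tray pulled out to its stop with the hook, hook standing upright on the bare worktop, jar upright about 1 mm from the mat's centre, dish and tape left alone; the judge returned no verdict.

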